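# Turn the windowed sample leaf over its spine

## Robot

A 6-joint arm with a two-finger parallel gripper is mounted at the origin on the work surface. World frame = base frame: x ahead of the robot, y to its left, z up, the work surface at z = 0. Lengths are in m, angles in degrees, forces in N, time in s.
With the tool pointing down it reaches from about 0.3 to 0.875 m from the base axis. Payload 6.4 kg.
Tool frame: the origin (TCP) lies on the centre line of the jaws, within the pads' length; the fingertips stand 14 mm ahead of it and the grasp point (between the pads) lies 5 mm behind it (bot.tip_reach is the distance from the TCP to the fingertips, in m); z points along the fingers, y is the line along which they close (so a half turn about z gives the same grasp; the last joint's range is limited). The gripper opens to 85 mm and grips with 20 to 120 N. Pads are 22 mm wide; open, the fingers measure 114 mm over their backs; the gripper's body (76 mm by 85 mm) begins 54 mm behind the grasp point. The pads swing forward as they close: fully open they stand 13 mm farther back than shut.
Start: joints at [53.898, 10.359, 92.074, -0, 77.567, -11.82], TCP at [0.236, 0.524, 0.245] pointing down, gripper open.
Joint ranges: [-171.53, 171.53], [-51.25, 118.39], [17.06, 147.69], [-65.23, 245.23], [0, 150.52], [-178.68, 178.68]. Speed limits (degrees/s): [147.25, 147.25, 172.46, 180, 180, 180].

## Interface

Orientations are given as [roll, pitch, yaw] about the fixed x, y, z axes, in that order (R = Rz(yaw) Ry(pitch) Rx(roll)).
In Python, from plant import sensors, cams, job_done, search_frame, masks_of, bot gives the robot as it stands.
- The arm moves only by the tool move_arm, never from a script. Its argument "steps" is a list of rows, each a list of 3 entries, a list of its own where there are three numbers: the opening, from 0 (shut) to 1 (fully open), then the shift along the tool's x, y, z in mm, then the turn about the tool's z in degrees. A call has 1 to 8 rows; each row is the pose to reach, as a shift and turn from the pose commanded when the call began, along the tool's axes at that moment; what a row does not reach only later rows make up. A row lasts 1/10 s, in which the tool goes at most 50 mm and 8.59 degrees, less where a joint would pass 70% of its speed; a pose out of reach is approached as far as the arm can. A call with a gripper value outside its range is refused whole. The fingers move at their own pace and stop on an object; "force" is the grip in N (left out, the last holds). Time passes only in rows, so rows that repeat a pose let the fingers close. It gives the time, the measured TCP pose, the force, the opening and the grip force at its end, in the units of the state.
- sensors.state(): the state, without advancing time (a new reading comes with each control period).
- cams.grab_frame(name): name is "side" or "top"; returns the picture (480x640x3 uint8, red, green, blue); there is no depth.
- cams.calibration(name): a dict with "fx", "fy", "cx", "cy" (pixels), "k1" (the pictures are not rectified: a ray, as slopes to the right and down, at radius r is drawn at 1 + k1 r^2 times it, then the intrinsics apply), "extrinsics" (4x4, takes a point from camera to world coordinates). Camera axes: x right, y down, z forward; pixel columns grow to the right and rows downward; lengths in m; the calibration is good to about 2 mm. A picture is of the moment at which its call begins. calibration takes no time and is no camera call.
- job_done(): hands the job in; it is judged then, once.
Trained networks look in the newest picture that a camera, given by its name, has taken for a name from the list of things; names that differ only in an ending like _2 or _b are one class to them, and where a whole thing is asked for, a point or a joint stands for the part that bears it (a point fixed in the world has none). Each returns a list of dicts, best first, with "score" (0 to 1); they miss things now and then, are a little off and sometimes report something else, mostly with a low value. They report only what shows in the picture. A call takes as long as a camera call.
- search_frame(camera, thing): "point" ([x, y, z] in m, in world coordinates, good to about 4 mm: the middle of the surface that is visible of it).
- masks_of(camera, thing): "mask" (480x640 bool, what is visible of it).
The state is a dict: "t": time; "joint_pos": joint angles; "joint_velocities": joint speeds; "joint_efforts": joint torques, N m; "ee_pos": TCP position; "eef_rot": TCP orientation; "contact_force": force on the tool from outside, world axes, zero at the start; "moment": the same for the moment, N m; "gripper_width": finger opening in m; "grasp_force": force on a finger pad.
Only numpy, scipy, OpenCV 4.12 (cv2) and the standard library are available. Lean on these libraries where they do the work, as an engineer would, in place of code of your own. Each camera call takes 0.05 s, during which the arm holds its last target. There are 200 camera calls.

## Task

Two low wooden sample stands each carry a white leaf hinged on a spine, resting a little raised on the side nearest the robot. With your fingertips, push the leaf that has the square window up and over its spine until it lies flat on the far side of its stand. Do it gently: do not pinch the leaf or fling it over, leave the other leaf as it is, and do not shift or lift the things standing around.

Things in the scene. Friction and masses are not known exactly. Their poses are not given: they have to be found in the camera images.
- window_stand: Plywood riser carrying the leaf with the window: top board 160 (x) x 120 (y) x 12 mm, its top 60 mm above the table, on two cheeks 12 mm thick, 140 mm long. Its origin is under the stand's centre on the table; x points from the robot's side of the stand to its far side (level, square to the spine), y along the spine, z up. Fixed to the table.
- window_spine (a point): Middle of the windowed leaf's spine (8 mm steel rod along the stand's y), 64 mm above the table, over the stand's centre. Axes as the stand's.
- window_leaf (a joint): Angle of the windowed leaf about its spine, rad: 0 flat on the robot's side, 1.57 upright, 3.14 flat on the far side (stops at 0 and 3.14). It starts part raised, 0.08 to 0.65. The hinge is stiff (0.14 N m of friction): the leaf stays wherever it is left, even past upright, and must be pushed all the way down; 2 to 3 N at the free edge moves it.
- window_edge (a point): Middle of the windowed leaf's free edge, at mid-thickness. The leaf: rigid white board, 120 mm from spine axis to free edge, 110 wide along the spine, 6 thick, mid-plane through the spine axis, about 0.12 kg. Its window (45 x 50 mm) lies 40 to 85 mm from the spine: a solid rail 35 mm deep runs along the free edge, which at 0 rad overhangs the board by 40 mm, table below.
- solid_stand: The other, identical stand, whose leaf has no window. Its origin is under the stand's centre on the table; x points from the robot's side of the stand to its far side (level, square to the spine), y along the spine, z up. Fixed to the table.
- solid_edge (a point): Middle of the free edge of the leaf without window (otherwise the same leaf and hinge, starting 0.08 to 0.65 rad raised); to be left as it is.
- tape: Bystander: roll of clear tape lying flat, 52 mm across, 24 high, between the stands. Loose; origin under its centre.
- glue: Bystander: white glue bottle, 44 mm across, 120 tall, between the stands. Loose; origin under its centre.
- house: Bystander: white model house, about 76 x 56 x 66 mm, beside the stands. Loose; origin under its centre.
- mug: Bystander: white mug, 80 mm across, 90 tall, beside the stands. Loose; origin under its centre.
- pins: Bystander: clear jar with steel lid, 56 mm across, 60 tall, left of the stands. Loose; origin under its centre.
- foam: Bystander: white foam block 60 x 90 x 45 mm, right of the stands. Loose; origin under its centre.
- weight: Bystander: steel block, 50 mm cube, behind the stands. Loose; origin under its centre.

How it is judged:
By the outcome, as a careful person would: the job done as asked, in the order asked, and still so for the second after the job is handed in, with the robot touching nothing.
It also fails if it takes over 42 s, if anything falls off the work surface, if the arm or the gripper's body presses on something with over 40 N, if the wrist force passes 120 N, or if a joint passes its speed limit or range.

## Working session

There is one attempt and no reset: what is moved stays moved. The work goes in short steps, Python scripts to look and compute and a tool call to move; the robot and the scene stay as the last step left them, time stands still between calls to the robot, and variables do not carry over. Pictures are saved under pics/ and viewed, at most 10 in all, crops included, and the job is handed in when it is done.

Besides the shell and the picture viewer there is one more tool, called as a command line: name --argument value ..., lists and objects as JSON in quotes. move_arm: Moves the arm, as the interface text tells. Its arguments: {"type":"object","properties":{"steps":{"type":"array"},"force":{"type":"number"}},"required":["steps"]}

```bash
mkdir -p pics; ls
python3 - <<'E'
from plant import sensors,cams,search_frame,masks_of,bot
import cv2,numpy as np
for c in("side","top"):
    im=cams.grab_frame(c);cv2.imwrite(f"pics/{c}0.png",im[:,:,::-1])
    k=cams.calibration(c);print(c,[round(k[a],3) for a in("fx","fy","cx","cy","k1")]);print(np.round(k["extrinsics"],3).tolist())
    for n in "window_stand window_spine window_leaf window_edge solid_stand solid_edge tape glue house mug pins foam weight".split():
        try:print(c,n,[(np.round(d["point"],3).tolist(),round(d["score"],2)) for d in search_frame(c,n)][:3])
        except Exception as e:print(n,e)
s=sensors.state();print({k:np.round(v,3).tolist() for k,v in s.items()});print([a for a in dir(bot) if a[0]!='_'])
E
```

```text
pics
side [491.041, 491.041, 326.391, 239.975, 0.007]
[[-0.968, -0.189, 0.167, 0.43], [-0.251, 0.668, -0.7, 0.813], [0.021, -0.72, -0.694, 0.876], [0.0, 0.0, 0.0, 1.0]]
side window_stand [([0.532, 0.167, 0.063], 0.63)]
side window_spine [([0.535, 0.166, 0.062], 0.76)]
side window_leaf [([0.494, 0.145, 0.085], 0.62)]
side window_edge [([0.491, 0.143, 0.092], 0.96)]
side solid_stand [([0.576, -0.11, 0.067], 0.78)]
side solid_edge [([0.528, -0.12, 0.091], 0.65)]
side tape [([0.519, -0.006, 0.023], 0.78)]
side glue [([0.646, 0.021, 0.066], 0.67)]
side house [([0.631, 0.414, 0.044], 0.9)]
side mug [([0.66, -0.379, 0.06], 0.91)]
side pins [([0.493, 0.377, 0.058], 0.83)]
side foam [([0.502, -0.359, 0.046], 0.8)]
side weight [([0.773, 0.005, 0.048], 0.56)]
top [462.769, 462.769, 322.915, 245.141, 0.032]
[[-0.126, -0.972, 0.2, 0.432], [-0.992, 0.124, -0.023, 0.003], [-0.002, -0.202, -0.979, 0.978], [0.0, 0.0, 0.0, 1.0]]
top window_stand [([0.528, 0.138, 0.072], 0.68)]
top window_spine [([0.527, 0.141, 0.068], 0.6)]
top window_leaf [([0.494, 0.142, 0.088], 0.79)]
top window_edge [([0.491, 0.14
[... 157 characters left out ...]
op glue [([0.633, 0.003, 0.082], 0.56), ([0.527, 0.139, 0.065], 0.55)]
top house [([0.633, 0.39, 0.046], 0.85)]
top mug [([0.666, -0.405, 0.046], 0.88)]
top pins [([0.501, 0.352, 0.06], 0.55)]
top foam []
top weight [([0.768, -0.009, 0.052], 0.73), ([0.633, 0.002, 0.08], 0.7)]
{'t': 1.4, 'joint_pos': [53.898, 10.359, 92.074, -0.002, 77.569, -11.82], 'joint_velocities': [-0.013, 0.043, -0.07, 0.014, 0.03, -0.002], 'joint_efforts': [-0.0, -44.485, -35.167, -0.0, 0.001, 0.0], 'ee_pos': [0.236, 0.524, 0.245], 'eef_rot': [-179.997, 0.001, 155.718], 'contact_force': [-0.298, 0.22, 0.484], 'moment': [-0.035, -0.104, -0.027], 'grasp_force': 0.0, 'gripper_width': 0.085}
['PlanningError', 'tip_reach']
```

View pics/side0.png

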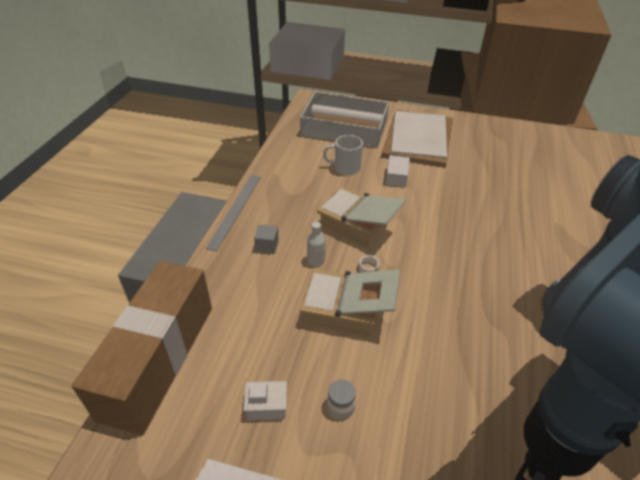

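View pics/top0.png

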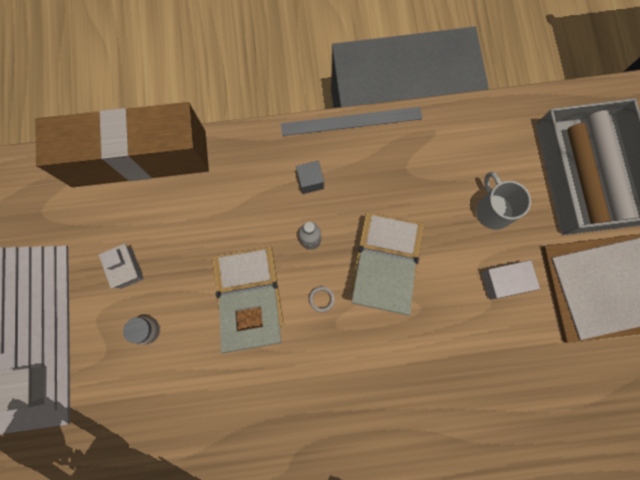

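The windowed leaf is the left stand: in the top view its spine runs about (219,294)–(276,286), its free edge (222,350)–(281,342), and its window is at (249,318). In the side view it is around (370,292). I'll take one zoom of each for the corners.

Run:
```python
import cv2,numpy as np
a=cv2.imread("pics/top0.png")[235:365,195:305];b=cv2.imread("pics/side0.png")[255:345,285:415]
a=cv2.resize(a,None,fx=4,fy=4,interpolation=cv2.INTER_CUBIC)
b=cv2.resize(b,None,fx=3,fy=3,interpolation=cv2.INTER_CUBIC)
o=np.zeros((540,800,3),np.uint8);o[:520,:350]=a[:,:350];o[:270,400:790]=b
cv2.imwrite("pics/zoom0.png",o)
```

```text
(no output)
```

View pics/zoom0.png

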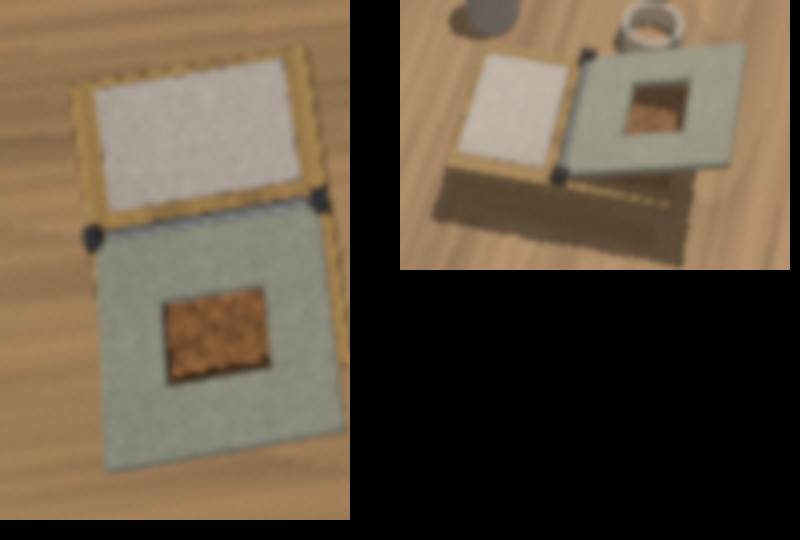

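Zoom: the leaf's free-edge corners are at top (221.5,352.5),(281,342.5) and side (394.7,310),(399.7,269.7). The spine brackets are at top (218.2,294.5),(274.8,285) and side (338.7,313),(347.7,273.7). Triangulating these next.

```bash
cat > h.py <<'E'
import numpy as np,cv2
from plant import cams
def ray(c,p):
    k=cams.calibration(c);K=np.array([[k["fx"],0,k["cx"]],[0,k["fy"],k["cy"]],[0,0,1]])
    u=cv2.undistortPoints(np.array([[p]],float),K,np.array([k["k1"],0,0,0]))[0,0]
    E=np.array(k["extrinsics"]);d=E[:3,:3]@[*u,1];return E[:3,3],d/np.linalg.norm(d)
def tri(pt,ps):
    A=np.zeros((3,3));b=np.zeros(3);R=[ray("top",pt),ray("side",ps)]
    for o,d in R:
        M=np.eye(3)-np.outer(d,d);A+=M;b+=M@o
    x=np.linalg.solve(A,b);return x,max(np.linalg.norm((np.eye(3)-np.outer(d,d))@(x-o)) for o,d in R)
def onz(c,p,z):
    o,d=ray(c,p);return o+d*(z-o[2])/d[2]
def proj(c,P):
    k=cams.calibration(c);K=np.array([[k["fx"],0,k["cx"]],[0,k["fy"],k["cy"]],[0,0,1]])
    E=np.linalg.inv(k["extrinsics"]);return cv2.projectPoints(np.array(P,float).reshape(-1,1,3),cv2.Rodrigues(E[:3,:3])[0],E[:3,3],K,np.array([k["k1"],0,0,0]))[0][:,0]
E
python3 - <<'E'
from h import *
el=tri((221.5,352.5),(394.7,310));er=tri((281,342.5),(399.7,269.7));sl=tri((218.2,294.5),(338.7,313));sr=tri((274.8,285),(347.7,273.7))
for n,q in zip(("el","er","sl","sr"),(el,er,sl,sr)):print(n,q[0].round(4),round(q[1],4))
s=(sl[0]+sr[0])/2;e=(el[0]+er[0])/2
for a,b in((sl,sr),(el,er)):
    v=a[0]-b[0];print(np.linalg.norm(v),np.degrees(np.arctan2(-v[0],v[1])))
v=e-s;print(s,e,np.linalg.norm(v),np.degrees(np.arctan2(e[2]-.064,np.hypot(*v[:2]))),np.degrees(np.arctan2(-v[1],-v[0])))
# far side page corners of stand top z=.06
for p in((213.5,257),(271,246)):print(onz("top",p,.06))
E
```

```text
el [0.4351 0.1916 0.1052] 0.0002
er [0.4402 0.0816 0.1056] 0.0015
sl [0.5463 0.1978 0.065 ] 0.0002
sr [0.5518 0.0856 0.0641] 0.0007
0.1123424276777847 2.7981864537665886
0.11010610934006 2.646596250291638
[0.54908596 0.14169739 0.06454756] [0.43766359 0.13656301 0.10541682] 0.11879227015743136 20.37076879380207 2.6383443562043865
[0.62353605 0.20221584 0.06      ]
[0.63139492 0.08525956 0.06      ]
```

move_arm --steps '[[0,[-50,-50,0],-5],[0,[-85,-85,0],-10],[0,[-120,-120,0],-15],[0,[-155,-155,0],-20],[0,[-190,-190,0],-27],[0,[-225,-225,0],-27],[0,[-260,-260,0],-27],[0,[-295,-295,0],-27]]' --force 20

```text
t: 2.2
ee_pos: [0.3771, 0.1516, 0.2457]
eef_rot: [180.0, 0.1, -177.3]
contact_force: [0.3, -0.0, -0.6]
gripper_width: -0.0003
grasp_force: 0.0
```

move_arm --steps '[[0,[0,0,40],0],[0,[0,0,80],0],[0,[0,0,110],0],[0,[0,0,130],0],[0,[0,0,137],0],[0,[0,0,137],0],[0,[0,0,137],0]]'

```text
t: 2.9
ee_pos: [0.3776, 0.1535, 0.1093]
eef_rot: [180.0, 0.1, -177.3]
contact_force: [-0.2, -0.6, 0.1]
gripper_width: 0.0001
grasp_force: 0.0
```

Run:
```python
import numpy as np
for t in range(16,97,4):
    c,s=np.cos(np.radians(t)),np.sin(np.radians(t))
    h=np.interp(t,[20,80],[24,14])
    print(t,"x",round(-120*c-3*s-11,1),"z",round(64+120*s-3*c-h+14,1))
for t in range(96,185,6):
    c,s=np.cos(np.radians(t)),np.sin(np.radians(t));r=106
    print(t,"x",round(-r*c-3*s-11,1),"z",round(64+r*s-3*c+14,1))
```

```text
16 x -127.2 z 84.2
20 x -124.8 z 92.2
24 x -121.8 z 100.7
28 x -118.4 z 109.0
32 x -114.4 z 117.0
36 x -109.8 z 124.8
40 x -104.9 z 132.2
44 x -99.4 z 139.2
48 x -93.5 z 145.8
52 x -87.2 z 152.0
56 x -80.6 z 157.8
60 x -73.6 z 163.1
64 x -66.3 z 167.9
68 x -58.7 z 172.1
72 x -50.9 z 175.9
76 x -42.9 z 179.0
80 x -34.8 z 181.7
84 x -26.5 z 183.0
88 x -18.2 z 183.8
92 x -9.8 z 184.0
96 x -1.4 z 183.7
96 x -2.9 z 183.7
102 x 8.1 z 182.3
108 x 18.9 z 179.7
114 x 29.4 z 176.1
120 x 39.4 z 171.3
126 x 48.9 z 165.5
132 x 57.7 z 158.8
138 x 65.8 z 151.2
144 x 73.0 z 142.7
150 x 79.3 z 133.6
156 x 84.6 z 123.9
162 x 88.9 z 113.6
168 x 92.1 z 103.0
174 x 94.1 z 92.1
180 x 95.0 z 81.0
```

move_arm --steps '[[0,[0,-10,8],0],[0,[0,-20,17],0],[0,[-20,-20,17],0],[0,[-35,-20,17],0],[0,[-40,-20,17],0],[0,[-40,-20,17],0]]'

```text
t: 3.5
ee_pos: [0.4179, 0.1347, 0.0911]
eef_rot: [-180.0, -0.0, -177.3]
contact_force: [0.1, 0.7, -0.2]
gripper_width: 0.0002
grasp_force: 0.0
```

move_arm --steps '[[0,[-4,0,0],0],[0,[-8,0,-1],0],[0,[-10,0,-5],0],[0,[-12,0,-10],0],[0,[-14,0,-15],0],[0,[-17,0,-20],0],[0,[-19,0,-26],0]]'

```text
t: 4.2
ee_pos: [0.4366, 0.1362, 0.1177]
eef_rot: [180.0, -0.0, -177.3]
contact_force: [-1.8, -0.9, -1.1]
gripper_width: -0.0002
grasp_force: 0.7
```

Run:
```python
from plant import cams
import cv2
a=cams.grab_frame("side")[200:350,270:470];cv2.imwrite("pics/s1.png",cv2.resize(a[:,:,::-1],None,fx=4,fy=4,interpolation=cv2.INTER_CUBIC))
```

```text
(no output)
```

View pics/s1.png

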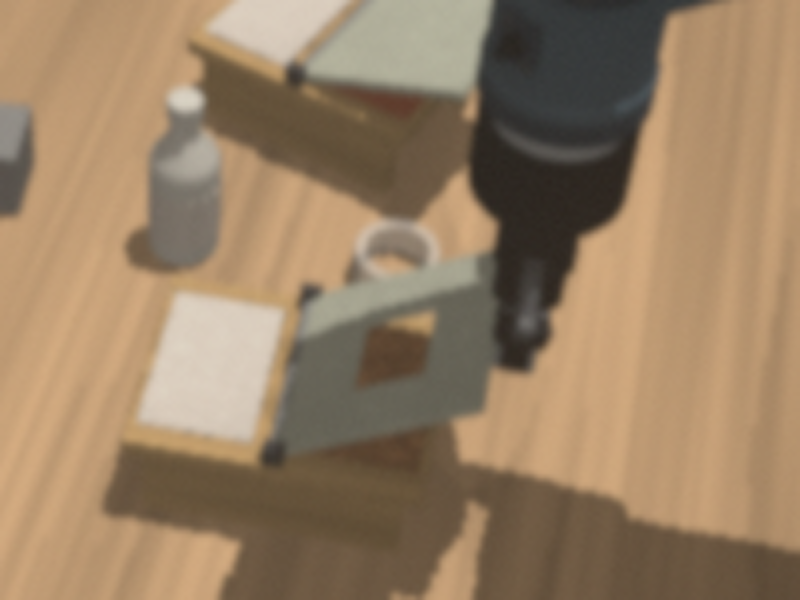

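The picture shows the leaf raised to about 32°. The fingers bear on its free edge at crop (495,300), and their tips are below it at (515,365). I'll keep following the arc.

move_arm --steps '[[0,[-5,0,-7],0],[0,[-10,0,-14.5],0],[0,[-15.5,0,-21.5],0],[0,[-21.5,0,-28],0],[0,[-27.5,0,-34],0],[0,[-34,0,-40],0],[0,[-41,0,-45],0],[0,[-48.5,0,-50],0]]'

```text
t: 5.05
ee_pos: [0.4857, 0.1385, 0.1677]
eef_rot: [-180.0, 0.0, -177.3]
contact_force: [-1.9, -0.3, -1.2]
gripper_width: 0.0
grasp_force: 0.6
```

move_arm --steps '[[0,[-7.5,0,-4.5],0],[0,[-15.5,0,-8],0],[0,[-23.5,0,-11],0],[0,[-31.5,0,-13.5],0],[0,[-39.5,0,-15],0],[0,[-48,0,-16],0],[0,[-56.5,0,-16],0],[0,[-64.5,0,-16],0]]'

```text
t: 5.85
ee_pos: [0.5501, 0.1415, 0.1831]
eef_rot: [-180.0, -0.0, -177.3]
contact_force: [-2.0, -0.0, -0.5]
gripper_width: -0.0
grasp_force: 0.6
```

move_arm --steps '[[0,[-5,0,0],0],[0,[-10,0,1],0],[0,[-15.5,0,2],0],[0,[-20.5,0,3.5],0],[0,[-26,0,5],0],[0,[-31,0,7],0],[0,[-36,0,9.5],0],[0,[-41,0,12],0]]'

```text
t: 6.65
ee_pos: [0.591, 0.1435, 0.1713]
eef_rot: [-180.0, 0.0, -177.3]
contact_force: [-0.1, -0.2, 0.1]
gripper_width: 0.0003
grasp_force: 0.5
```

Run:
```python
from plant import cams,sensors
import cv2
a=cams.grab_frame("side")[180:330,230:430];cv2.imwrite("pics/s2.png",cv2.resize(a[:,:,::-1],None,fx=4,fy=4,interpolation=cv2.INTER_CUBIC))
print(sensors.state()["contact_force"])
```

```text
[-0.79331837  0.18647888 -0.04316473]
```

View pics/s2.png

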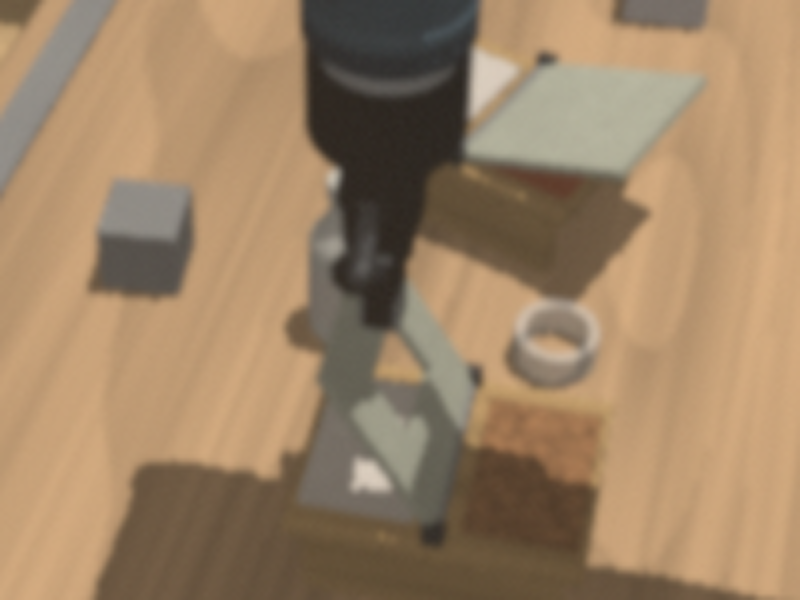

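Leaf about 120° over, and the fingertips rest on its outer rail at crop (380,320), clear of the glue bottle behind. Everything else is in place, so I'll continue gently.

move_arm --steps '[[0,[-4.5,0,3.5],0],[0,[-8.5,0,7],0],[0,[-13,0,10.5],0],[0,[-17.5,0,14],0],[0,[-21.5,0,18],0],[0,[-25,0,22],0],[0,[-29,0,26],0],[0,[-32.5,0,30],0]]'

```text
t: 7.5
ee_pos: [0.6229, 0.145, 0.1407]
eef_rot: [-180.0, -0.0, -177.3]
contact_force: [-0.4, -0.7, 0.3]
gripper_width: 0.0003
grasp_force: 0.5
```

move_arm --steps '[[0,[-3,0,4.5],0],[0,[-6.5,0,9],0],[0,[-9,0,14],0],[0,[-11.5,0,19],0],[0,[-13.5,0,24],0],[0,[-15.5,0,29],0],[0,[-17,0,34.5],0],[0,[-18.5,0,40],0]]'

```text
t: 8.3
ee_pos: [0.6416, 0.1459, 0.101]
eef_rot: [-180.0, 0.0, -177.3]
contact_force: [1.0, 0.3, 0.2]
gripper_width: 0.0
grasp_force: 0.4
```

move_arm --steps '[[0,[-1,0,4],0],[0,[-1.5,0,8],0],[0,[-2,0,12],0],[0,[-2.5,0,15],0],[0,[-2.5,0,18],0],[0,[-2.5,0,20],0]]'

```text
t: 8.9
ee_pos: [0.6438, 0.146, 0.081]
eef_rot: [-180.0, -0.0, -177.3]
contact_force: [0.7, -0.3, 4.0]
gripper_width: 0.0001
grasp_force: 2.2
```

move_arm --steps '[[0,[0,0,0.5],0],[0,[0,0,1],0],[0,[0,0,1.5],0],[0,[0,0,1.5],0]]'

```text
t: 9.3
ee_pos: [0.6439, 0.146, 0.081]
eef_rot: [-180.0, 0.0, -177.3]
contact_force: [-2.4, -0.5, 7.8]
gripper_width: -0.0001
grasp_force: 4.0
```

The leaf is on its stop: z has stopped at 81 mm while the force rises. Lifting straight up and clear.

move_arm --steps '[[0,[0,0,-5],0],[0,[0,0,-20],0],[0,[0,0,-50],0],[0,[20,0,-90],0],[0,[60,0,-130],0],[0,[100,0,-150],0],[0,[140,0,-160],0],[0,[180,0,-160],0]]'

```text
t: 10.1
ee_pos: [0.4637, 0.1375, 0.2429]
eef_rot: [-180.0, 0.3, -177.3]
contact_force: [0.5, 0.5, 0.8]
gripper_width: -0.0002
grasp_force: 0.0
```

move_arm --steps '[[0,[40,20,0],0],[0,[80,40,0],0],[0,[120,60,0],0],[0,[120,60,0],0],[0,[120,60,0],0]]'

```text
t: 10.6
ee_pos: [0.3412, 0.1922, 0.2409]
eef_rot: [180.0, 0.2, -177.2]
contact_force: [0.2, -0.2, 0.3]
gripper_width: 0.0004
grasp_force: 0.0
```

Run:
```python
from plant import cams,sensors
import cv2
from h import *
b=cams.grab_frame("side");t=cams.grab_frame("top")
o=np.zeros((600,800,3),np.uint8)
o[:,:400]=cv2.resize(b[180:360,260:380],(400,600),interpolation=cv2.INTER_CUBIC);o[:480,400:]=cv2.resize(t[170:350,190:340],(400,480),interpolation=cv2.INTER_CUBIC)
cv2.imwrite("pics/f.png",o[:,:,::-1])
xs=np.array([.9989,.0471,0]);ys=np.array([-.0471,.9989,0]);s=np.array([.549,.1417,.067])
P=[s+.12*xs+a*.055*ys for a in(1,-1)];print(proj("side",P).round(1).tolist(),proj("top",P).round(1).tolist())
st=sensors.state();print(st["t"],st["ee_pos"])
```

```text
[[282.5, 301.8], [295.6, 264.4]] [[211.0, 235.7], [265.0, 226.5]]
10.7 [0.34228802 0.19160799 0.24061306]
```

View pics/f.png

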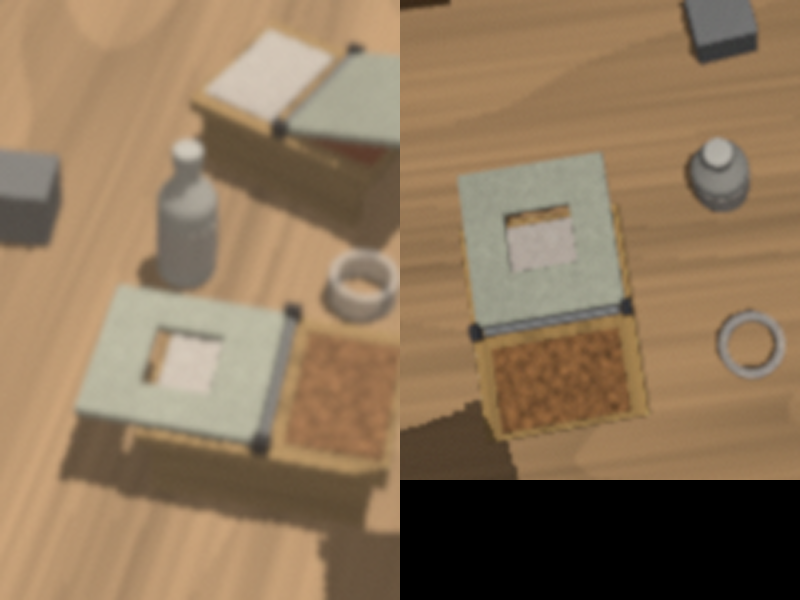

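The leaf lies flat on the far side: its side-view corners at (283,303) and (295,266) match the prediction for 3.14 rad to about 1 px. The glue, tape, weight and other leaf are unmoved, so I'm handing in.

```bash
python3 -c "
from plant import job_done
print(job_done())"
```

```text
the job is handed in; nothing more can be done
None
```

The windowed leaf was pushed over its spine and lies flat on the far side of its stand; in the final pictures the other leaf, the glue, the tape and the weight were unmoved (the other bystanders were not in view), and the job was handed in at about 10.7 s.

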